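Park the captive lock screw and latch the gauge drawer

ROBOT

A 7-joint arm with a two-finger parallel gripper is mounted at the origin on the work surface. World frame = base frame: x ahead of the robot, y to its left, z up, the work surface at z = 0. Lengths are in m, angles in rad, forces in N, time in s.
With the tool pointing down it reaches from about 0.425 to 0.875 m from the base axis. Payload 4.7 kg.
Tool frame: the origin (TCP) lies at the very end of the fingers, on their centre line; the grasp point (between the pads) lies 19 mm behind it; z points along the fingers, y is the direction in which the jaws open and shut (so a half turn about z gives the same grasp; the last joint's range is limited). The gripper opens to 87 mm and grips with 3 to 60 N. Pads are 19 mm wide; open, the fingers measure 117 mm over their backs; the gripper's body (75 mm by 190 mm) begins 51 mm behind the grasp point.
Start: joints at [1.264, 0.321, -0.07, 1.45, 0.023, 1.371, -0.057], TCP at [0.205, -0.617, 0.223] pointing down, gripper open.
Joint ranges: [-2.86, 2.86], [-0.3, 2.09], [-1.38, 1.24], [0.06, 2.45], [-1.56, 4.7], [0.09, 2.05], [-2.69, 2.69]. Speed limits (rad/s): [2.57, 2.57, 3.14, 3.14, 3.14, 3.14, 3.14].

INTERFACE

Orientations are given as a rotation vector (axis times angle).
In Python, from bench import * gives the robot as it stands.
- The arm moves only by the shell command python3 -m jog 'ROWS' [OPENING] [FORCE]. ROWS is JSON, a list of rows, each a list of 4 numbers: the shift along the world's x, y, z in mm, then the turn about the world's z in rad. In form: [[x, y, z, twist], ...]. A call has exactly 8 rows; each row is the pose to reach, as a shift and turn from the pose commanded when the call began; what a row does not reach only later rows make up. A row lasts 1/8 s, in which the tool goes at most 62.5 mm and 10.7 degrees, less where a joint would pass 70% of its speed; a pose out of reach is approached as far as the arm can. A call with a gripper value outside its range is refused whole. OPENING is the opening, from -1 (shut) to 1 (fully open), set as the call begins (- or left out, the last holds). The fingers move at their own pace and stop on an object; FORCE is the grip in N (left out, the last holds). Time passes only in rows, so rows that repeat a pose let the fingers close, or fill a call up. It gives the time, the measured TCP pose, the force and the opening at its end, in the units of the state.
- get_state(): the state, without advancing time (a new reading comes with each control period).
- get_image(name): name is "scene" or "top" or "wrist"; returns a dict with "image" (400x640x3 uint8, red, green, blue), "fx", "fy", "cx", "cy" (pixels), "position" and "rotation" of the camera in the world; the wrist camera has in their place "tool_from_camera" (4x4, takes a point from camera to tool coordinates, whose origin is the TCP and whose axes are the flange's). Camera axes: x right, y down, z forward; pixel columns grow to the right and rows downward; lengths in m; the calibration is good to about 2 mm. A picture is of the moment at which its call begins: read the wrist's pose just before it. There is no depth.
- close_job(): hands the job in, once; it reports no verdict.
The state is a dict: "time": time; "joint_positions": joint angles; "qd": joint speeds; "joint_torque": joint torques, N m; "position": TCP position; "tool_rot": TCP orientation; "ft_force": force on the tool from outside, world axes, zero at the start; "torque": the same for the moment, N m; "grip_width": opening from 0.0 (shut) to 1.0 (fully open).
Only numpy, scipy, OpenCV 4.12 (cv2) and the standard library are available. Lean on these libraries where they do the work, as an engineer would, in place of code of your own. Each camera call takes 0.05 s, during which the arm holds its last target. There are 200 camera calls.

TASK

The sample drawer is standing open because its spring-loaded captive lock screw has dropped in front of it. Pull the screw up against its spring, feeling gently for where its thread starts (do not force the collar up), drive it clockwise up the thread to its stop so that it stays up by itself, then push the drawer fully home until it latches under the brass catch. Leave the ring gauge, the bolts and the cup where they are.

Things in the scene. Friction and masses are not known exactly. Their poses are not given: they have to be found in the camera images.
- cabinet: fixed grey steel drawer cabinet, 180 deep x 200 wide x 60 mm high. Origin on the bench under the screw's axis; x axis from drawer front to back (closing direction), z up. Front plane at x = -95 mm, back at +85 mm. At y = +60 mm a brass catch, 22 mm wide, juts over the front edge to x = -110 mm, 54 to 63 mm above the bench.
- screw_bar (a point): centre of the steel thumb bar on top of the captive screw, on its vertical axis. Bar 40 long (this point's x) x 12 wide (y) x 28 mm high (z: 14 mm above and below the point). Screw down: point 106 mm above the bench. Below the bar 6 mm of free shaft, then the collar and its posts, 25 mm in radius, up to 24 mm above the roof.
- screw_lift (a joint): how far the screw is pulled up, m: 0 = down, end 0.017. Spring pulls down 5 N at 0 plus 0.3 N/mm; weight 0.8 N. Its lug meets the collar's flat underside at 0.003, but rises freely through the notch (thread start). From 0.010 up it turns clockwise onto the thread, which lifts it to 0.013 at the stop. Let go, it stays on the thread, even part-way; off the thread it falls to 0.
- screw_turn (a joint): turn of the screw, rad, growing CLOCKWISE from above, little friction. The notch lies at an unknown 0.1 to 1.4 rad clockwise of the start, about 0.3 rad wide: turn under a pull 4 to 6 N above the spring's; over it this extra load vanishes. The thread ends at a hard stop 1.8 to 2.0 rad clockwise of the notch's middle, the last 0.3 rad level. Above the notch no anticlockwise turn.
- collar (a joint): how far the threaded steel collar (ring of 18.5 mm radius round the screw on the cabinet roof) is pulled up off its seat, m: 0 = seated. A stiff spring of 8 N per mm holds it; the lug pulled against it lifts it, and 0.002 (16 N beyond the screw's own spring) ruins it. It sinks back when let go.
- drawer_front (a point): middle of the flat outer face of the grey drawer front (196 wide x 48 mm high, from 4 to 52 mm above the bench; the point is 34 mm above the bench). x axis as the cabinet's: outward is -x, pushing along +x closes. No handle sticks out; push anywhere near the middle.
- drawer (a joint): drawer opening, m: 0 = fully home and latched. Starts at 0.047 to 0.062; the screw's nose blocks it at 0.045 unless the screw is lifted about 0.012. Sliding friction about 2 N; over the last 0.012 the latch needs a push of up to about 16 N in all, then snaps behind the catch.
- ring_gauge: bystander: steel thread ring gauge, 38 mm across, 14 mm high, lying loose on the cabinet roof behind the screw; origin at its underside centre
- bolt_a: bystander: zinc-plated flange bolt standing on its head on the surface plate, 55 mm tall, 27 mm across the flange; origin at the underside of its head
- bolt_b: bystander: a second bolt like bolt_a
- cup: bystander: blue plastic sorting cup, 72 mm across, 80 mm high, standing on the bench; origin at its underside centre
- surface_plate: fixed grey cast-iron surface plate 200 x 150 x 35 mm on the bench; origin at its underside centre

How it is judged:
On the way:
1. the screw, let go with the gripper more than 50 mm away, stays raised by more than 12 mm on its thread while the drawer is still open (value of joint screw_lift above 0.012 m and distance between the grasp point and screw_bar above 0.05 m and value of joint drawer above 0.03 m), for 0.2 s.
At the end, for the whole second after the job is handed in: the screw, let go, stays raised by more than 12 mm on its thread, and the drawer is latched, open by less than 3 mm (value of joint drawer below 0.003 m and value of joint screw_lift above 0.012 m); the robot touches nothing.
It fails at once if the collar is pulled 2 mm or more off its seat (screw forced against it) (value of joint collar above 0.002 m).
It fails at once if the ring gauge, a bolt or the cup is moved by more than 20 mm (distance of any of ring_gauge, bolt_a, bolt_b, cup from where it was at the start of the episode above 0.02 m).
It also fails if it takes over 72 s, if anything falls off the work surface, if the arm or the gripper's body presses on something with over 40 N, if the wrist force passes 120 N, or if a joint passes its speed limit or range.

## Working session

There is one attempt and no reset: what is moved stays moved. The work goes in short steps, Python scripts to look and compute and a shell command to move; the robot and the scene stay as the last step left them, time stands still between calls to the robot, and variables do not carry over. Pictures are saved under pics/ and viewed, about 8 in all and at most 12, crops included, and the job is handed in when it is done.

```bash
mkdir -p pics; ls
cat > h.py <<'E'
from bench import *
import numpy as np, cv2
from scipy.spatial.transform import Rotation as R
def cam(n):
    s=get_state(); d=get_image(n)
    if n=="wrist":
        T=np.eye(4); T[:3,:3]=R.from_rotvec(s["tool_rot"]).as_matrix(); T[:3,3]=s["position"]
        T=T@np.array(d["tool_from_camera"]); d["position"]=T[:3,3]; d["rotation"]=T[:3,:3]
    np.savez(f"{n}.npz",**{k:d[k] for k in("fx","fy","cx","cy","position","rotation")})
    return d
def save(d,f): cv2.imwrite(f,cv2.cvtColor(np.asarray(d["image"]),cv2.COLOR_RGB2BGR))
def px(n,u,v,z):
    d=np.load(f"{n}.npz"); r=d["rotation"]
    if r.shape!=(3,3): r=R.from_rotvec(r).as_matrix()
    w=r@np.array([(u-d["cx"])/d["fx"],(v-d["cy"])/d["fy"],1]); p=d["position"]
    return p+w*(z-p[2])/w[2]
E
python3 - <<'E'
from h import *
for n in("scene","top"):
    d=cam(n); save(d,f"pics/{n}0.png"); print(n,d["position"],d["rotation"],d["fx"])
s=get_state(); print(s["tool_rot"],s["ft_force"],s["time"])
E
```

```text
pics
scene [1.58577399 0.35424956 0.80382065] [-1.37660431 -1.92894545  1.04121262] 450.20633787885134
top [0.49179409 0.01718889 1.04412689] [-2.18914389  2.18108097 -0.10693056] 374.1914602472559
[-3.09950825e+00 -5.01536316e-01  6.39364611e-04] [ 0.41600719 -1.57958658 -0.56099556] 0.1
```

View pics/top0.png

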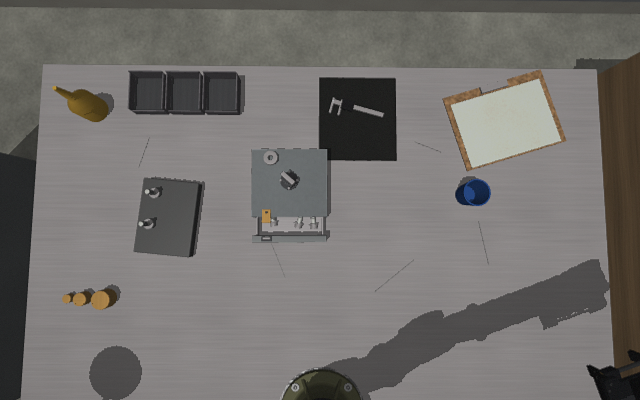

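View pics/scene0.png

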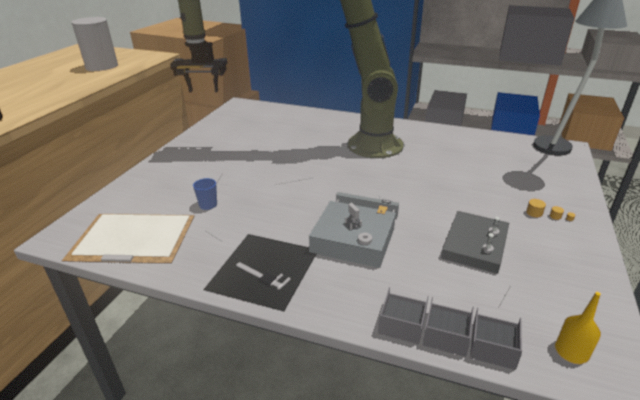

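Top view: the cabinet spans about (251..329, 149..217), its front faces the robot, and the drawer front is near row 238. The bar is at about (289,180), the ring gauge at (270,157), the bolts are far left on the plate and the cup is at (473,192). I'll move the wrist camera near and look closer.

Run:
```python
from h import *
for p in [(289,180,.12),(270,157,.074),(251,149,.06),(328,149,.06),(251,217,.06),(328,217,.06),(254,240,.05),(328,240,.05)]: print(p,px("top",*p).round(3))
i=cv2.imread("pics/top0.png")[140:250,240:340]; cv2.imwrite("pics/c0.png",cv2.resize(i,None,fx=5.4,fy=5.4,interpolation=cv2.INTER_CUBIC))
d=get_image("wrist"); print(d["tool_from_camera"],d["fx"])
```

```text
(289, 180, 0.12) [0.608 0.083 0.12 ]
(270, 157, 0.074) [0.675 0.137 0.074]
(251, 149, 0.06) [0.699 0.189 0.06 ]
(328, 149, 0.06) [ 0.7   -0.016  0.06 ]
(251, 217, 0.06) [0.518 0.186 0.06 ]
(328, 217, 0.06) [ 0.519 -0.016  0.06 ]
(254, 240, 0.05) [0.458 0.179 0.05 ]
(328, 240, 0.05) [ 0.458 -0.016  0.05 ]
[[-8.26564566e-04 -9.68835226e-01 -2.47704706e-01  6.72043842e-02]
 [ 9.99999658e-01 -7.91824168e-04 -2.39870843e-04  5.47172988e-04]
 [ 3.62567497e-05 -2.47704819e-01  9.68835549e-01 -1.62654015e-01]
 [ 0.00000000e+00  0.00000000e+00  0.00000000e+00  1.00000000e+00]] 287.4173670911312
```

View pics/c0.png

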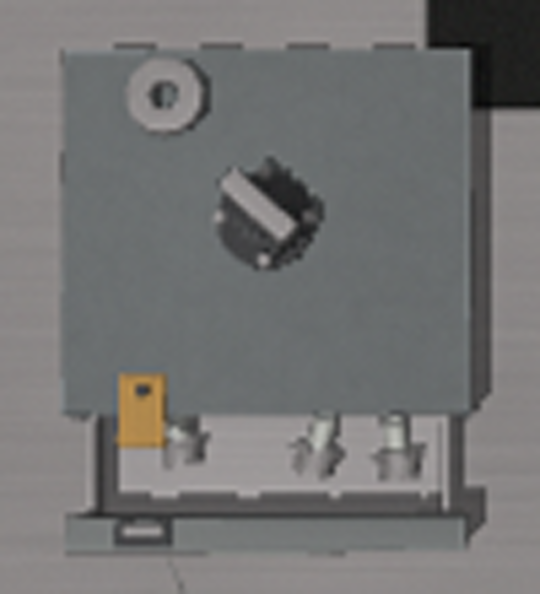

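Close crop: the cabinet is square to the world axes, with the screw axis near (0.613, 0.086). The bar runs from crop (230,178) to (290,230), which puts it at about 49° from +x. I'll bring the wrist over it with joint 7 wound back, so the full clockwise travel fits in one grasp.

```bash
python3 -m jog '[[25,43,15,0.175],[50,86,20,0.35],[75,129,20,0.525],[100,172,20,0.7],[125,215,20,0.875],[150,258,20,1.05],[175,301,20,1.225],[200,345,20,1.4]]' 1 20
python3 -m jog '[[26,45,0,0.175],[52,90,0,0.35],[78,135,0,0.525],[104,179,0,0.7],[130,224,0,0.875],[156,268,0,1.05],[182,313,0,1.225],[208,358,0,1.4]]'
python3 -m jog '[[0,0,0,0.175],[0,0,0,0.35],[0,0,0,0.525],[0,0,0,0.7],[0,0,0,0.86],[0,0,0,0.86],[0,0,0,0.86],[0,0,0,0.86]]'
python3 - <<'E'
from h import *
d=cam("wrist"); save(d,"pics/w1.png"); s=get_state(); print(s["time"],s["joint_positions"],s["position"],s["ft_force"],R.from_rotvec(s["tool_rot"]).as_matrix().round(3))
E
```

```text
time: 1.15
position: [0.4054, -0.2704, 0.2425]
tool_rot: [2.042, 2.387, -0.0]
ft_force: [0.7, -0.2, -0.2]
grip_width: 0.998
time: 2.15
position: [0.6136, 0.0872, 0.2424]
tool_rot: [-0.025, -3.141, 0.0]
ft_force: [1.0, 0.1, -0.1]
grip_width: 1.0
time: 3.15
position: [0.6129, 0.0861, 0.2426]
tool_rot: [1.278, -2.87, 0.0]
ft_force: [0.6, 0.2, 1.1]
grip_width: 1.001
3.2 [ 0.56954735  0.39767341 -0.98173352  1.47802488  0.33079487  1.44163697
  1.99066716] [0.61290867 0.0861677  0.24259306] [-0.66023524 -0.19421285  0.56641928] [[-0.669 -0.743  0.   ]
 [-0.743  0.669 -0.   ]
 [ 0.    -0.    -1.   ]]
```

View pics/w1.png

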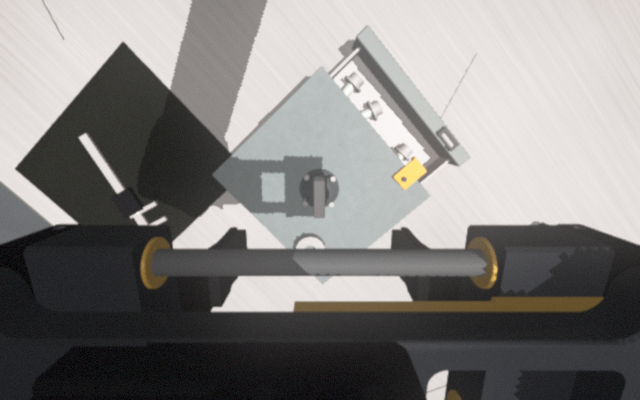

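Wrist view: the bar is upright at u≈320, v≈178–217, midway between the fingers and aligned with tool x. Joint 7 is at +1.99 and falls with clockwise turn, so there is plenty of range. I'll take an enlarged crop to refine this.

Run:
```python
from h import *
i=cv2.imread("pics/w1.png")[155:235,275:365]; cv2.imwrite("pics/c1.png",cv2.resize(i,None,fx=7,fy=7,interpolation=cv2.INTER_CUBIC))
```

```text
(no output)
```

View pics/c1.png

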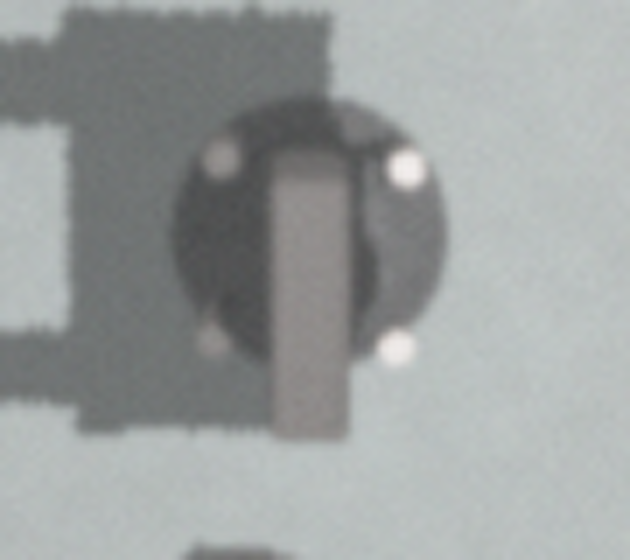

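Run:
```python
from h import *
for p in [(319.4,199.6,.12),(319.5,181.5,.12),(319.4,217.8,.12),(319,187.6,.084),(420,0,.06)]: print(px("wrist",*p).round(4))
```

```text
[0.6138 0.0877 0.12  ]
[0.6012 0.0739 0.12  ]
[0.6268 0.1022 0.12  ]
[0.6105 0.0835 0.084 ]
[0.4005 0.0091 0.06  ]
```

Measured bar centre is (0.6138, 0.0877) and collar centre (0.6105, 0.0835). They average to within 1 mm of the TCP, so no lateral shift is needed. Next I descend to TCP z≈0.089 and grip.

```bash
python3 -m jog '[[0,0,-25,0],[0,0,-60,0],[0,0,-95,0],[0,0,-120,0],[0,0,-138,0],[0,0,-148,0],[0,0,-153,0],[0,0,-153,0]]' 1 30
python3 -m jog '[[0,0,0,0],[0,0,0,0],[0,0,0,0],[0,0,0,0],[0,0,0,0],[0,0,0,0],[0,0,0,0],[0,0,0,0]]' -1 30
python3 - <<'E'
from h import *
s=get_state();print(s["torque"],s["position"],s["joint_positions"][6])
d=cam("wrist"); save(d,"pics/w2.png")
E
```

```text
time: 4.2
position: [0.6132, 0.0862, 0.09]
tool_rot: [-1.28, 2.869, -0.0]
ft_force: [0.2, 1.0, 0.4]
grip_width: 1.004
time: 5.2
position: [0.613, 0.0861, 0.0896]
tool_rot: [1.28, -2.869, -0.0]
ft_force: [-1.1, -0.4, -0.2]
grip_width: 0.172
[ 0.1599743  -0.08812576  0.0580107 ] [0.61295371 0.08614    0.08958062] 1.9154323814327754
```

View pics/w2.png

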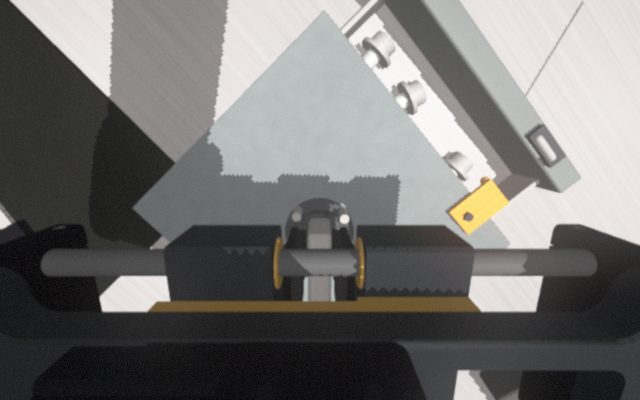

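The bar sits between the fingers. Now a gentle lift of 2.5 mm, then half-millimetre steps.

```bash
python3 -m jog '[[0,0,0,0],[0,0,0.5,0],[0,0,1,0],[0,0,1.5,0],[0,0,2,0],[0,0,2.5,0],[0,0,2.5,0],[0,0,2.5,0]]'
python3 -m jog '[[0,0,0.2,0],[0,0,0.4,0],[0,0,0.6,0],[0,0,0.8,0],[0,0,1,0],[0,0,1,0],[0,0,1,0],[0,0,1,0]]'
```

```text
time: 6.25
position: [0.6127, 0.0861, 0.092]
tool_rot: [1.28, -2.869, -0.0]
ft_force: [1.0, 1.5, -6.6]
grip_width: 0.139
time: 7.25
position: [0.6128, 0.0861, 0.0929]
tool_rot: [1.28, -2.869, -0.0]
ft_force: [-0.3, 1.2, -8.3]
grip_width: 0.133
```

```bash
python3 -m jog '[[0,0,0.2,0],[0,0,0.4,0],[0,0,0.5,0],[0,0,0.5,0],[0,0,0.5,0],[0,0,0.5,0],[0,0,0.5,0],[0,0,0.5,0]]'
```

```text
time: 8.25
position: [0.6128, 0.0861, 0.0935]
tool_rot: [1.28, -2.869, -0.0]
ft_force: [-0.0, 1.4, -11.0]
grip_width: 0.137
```

```bash
python3 -m jog '[[0,0,0.1,-0.02],[0,0,0.1,-0.05],[0,0,0.1,-0.08],[0,0,0.1,-0.11],[0,0,0.1,-0.13],[0,0,0.1,-0.13],[0,0,0.1,-0.13],[0,0,0.1,-0.13]]'
python3 -c "
from h import *
print(get_state()['torque'])"
```

```text
time: 9.25
position: [0.6128, 0.0862, 0.0936]
tool_rot: [1.091, -2.946, -0.001]
ft_force: [-0.5, 4.0, -11.8]
grip_width: 0.138
[0.80226439 0.15604016 0.00161397]
```

```bash
python3 -m jog '[[0,0,0,-0.03],[0,0,0,-0.06],[0,0,0,-0.09],[0,0,0,-0.12],[0,0,0,-0.14],[0,0,0,-0.14],[0,0,0,-0.14],[0,0,0,-0.14]]'
```

```text
time: 10.25
position: [0.6127, 0.0863, 0.0936]
tool_rot: [0.882, -3.015, -0.001]
ft_force: [-2.2, 4.6, -12.0]
grip_width: 0.134
```

```bash
python3 -m jog '[[0,0,0,-0.03],[0,0,0,-0.06],[0,0,0,-0.09],[0,0,0,-0.12],[0,0,0,-0.14],[0,0,0,-0.14],[0,0,0,-0.14],[0,0,0,-0.14]]'
```

```text
time: 11.25
position: [0.6128, 0.0865, 0.0937]
tool_rot: [0.668, -3.07, -0.001]
ft_force: [-2.7, 4.6, -11.9]
grip_width: 0.137
```

```bash
python3 -m jog '[[0,0.2,0,-0.03],[-0.1,0.4,0,-0.06],[-0.2,0.5,0,-0.09],[-0.2,0.5,0,-0.12],[-0.2,0.5,0,-0.15],[-0.2,0.5,0,-0.15],[-0.2,0.5,0,-0.15],[-0.2,0.5,0,-0.15]]'
```

```text
time: 12.25
position: [0.6127, 0.0867, 0.0937]
tool_rot: [0.437, -3.111, -0.0]
ft_force: [-2.6, 4.2, -12.4]
grip_width: 0.135
```

```bash
python3 -m jog '[[0,0,0,-0.03],[0,0,0,-0.06],[0,0,0,-0.09],[0,0,0,-0.12],[0,0,0,-0.15],[0,0,0,-0.15],[0,0,0,-0.15],[0,0,0,-0.15]]'
```

```text
time: 13.25
position: [0.6126, 0.0869, 0.0936]
tool_rot: [0.202, -3.135, -0.001]
ft_force: [-2.5, 4.5, -12.5]
grip_width: 0.132
```

```bash
python3 -m jog '[[0,0,0,-0.03],[0,0.2,0,-0.06],[0,0.3,0,-0.09],[0,0.3,0,-0.12],[0,0.3,0,-0.15],[0,0.3,0,-0.15],[0,0.3,0,-0.15],[0,0.3,0,-0.15]]'
```

```text
time: 14.25
position: [0.6126, 0.0873, 0.0937]
tool_rot: [-0.033, -3.141, -0.001]
ft_force: [-2.4, 4.8, -11.3]
grip_width: 0.14
```

```bash
python3 -m jog '[[0,0,0,-0.03],[0,0,0,-0.06],[0,0,0,-0.09],[0,0,0,-0.12],[0,0,0,-0.15],[0,0,0,-0.15],[0,0,0,-0.15],[0,0,0,-0.15]]'
```

```text
time: 15.25
position: [0.6126, 0.0874, 0.0938]
tool_rot: [-0.268, -3.13, -0.001]
ft_force: [-3.2, 4.2, -11.3]
grip_width: 0.137
```

```bash
python3 -m jog '[[0,0,0,-0.03],[0,0,0,-0.06],[0,0,0,-0.09],[0,0,0,-0.12],[0,0,0,-0.15],[0,0,0,-0.15],[0,0,0,-0.15],[0,0,0,-0.15]]'
```

```text
time: 16.25
position: [0.6128, 0.0877, 0.0946]
tool_rot: [0.502, 3.101, 0.001]
ft_force: [-4.5, 4.5, -7.4]
grip_width: 0.136
```

```bash
python3 -m jog '[[0,0,0,-0.03],[0,0,0,-0.06],[0,0,0,-0.09],[0,0,0,-0.12],[0,0,0,-0.15],[0,0,0,-0.15],[0,0,0,-0.15],[0,0,0,-0.15]]'
python3 -c "
from h import *
s=get_state();print(s['torque'],s['joint_positions'])"
```

```text
time: 17.25
position: [0.6129, 0.088, 0.0948]
tool_rot: [0.732, 3.055, 0.002]
ft_force: [-3.9, 5.2, -6.5]
grip_width: 0.133
[ 1.34475207  0.94185056 -0.00146566] [ 0.35379428  0.42847979 -0.67338947  1.66275039  0.28697474  1.15069428
  0.70688085]
```

The extra load has vanished, so we're over the notch. Lift 1.5 mm and check that the force stays near the spring value.

```bash
python3 -m jog '[[0,0,0.3,0],[0,0,0.6,0],[0,0,0.9,0],[0,0,1.2,0],[0,0,1.4,0],[0,0,1.4,0],[0,0,1.4,0],[0,0,1.4,0]]'
```

```text
time: 18.25
position: [0.6129, 0.088, 0.0961]
tool_rot: [0.732, 3.055, 0.002]
ft_force: [-4.1, 4.6, -8.3]
grip_width: 0.132
```

```bash
python3 -m jog '[[0,0.1,0.4,0],[0,0.2,0.8,0],[0,0.3,1.2,0],[0,0.3,1.6,0],[0,0.3,2,0],[0,0.3,2.4,0],[0,0.3,2.5,0],[0,0.3,2.5,0]]'
```

```text
time: 19.25
position: [0.6129, 0.0881, 0.0985]
tool_rot: [0.732, 3.055, 0.001]
ft_force: [-3.2, 5.3, -8.3]
grip_width: 0.133
```

```bash
python3 -m jog '[[0,0,0.4,0],[0,0,0.8,0],[0,0,1.2,0],[0,0,1.6,0],[0,0,2,0],[0,0,2.4,0],[0,0,2.6,0],[0,0,2.6,0]]'
```

```text
time: 20.25
position: [0.6128, 0.0881, 0.1009]
tool_rot: [0.732, 3.055, 0.001]
ft_force: [-3.0, 4.9, -10.2]
grip_width: 0.137
```

```bash
python3 -m jog '[[0,0,0,-0.06],[0,0,0,-0.12],[0,0,0,-0.18],[0,0,0,-0.24],[0,0,0.1,-0.3],[0,0,0.2,-0.36],[0,0,0.2,-0.36],[0,0,0.2,-0.36]]'
python3 -c "
from h import *
s=get_state();print(s['torque'])"
```

```text
time: 21.25
position: [0.6131, 0.0885, 0.1013]
tool_rot: [1.267, 2.874, 0.003]
ft_force: [-3.2, 5.6, -9.9]
grip_width: 0.134
[ 1.44958084  0.59240947 -0.04449851]
```

```bash
python3 -m jog '[[0,0,0.1,-0.08],[0,0,0.2,-0.16],[0,0,0.3,-0.24],[0,0,0.4,-0.32],[0,0,0.5,-0.4],[0,0,0.6,-0.5],[0,0,0.6,-0.5],[0,0,0.6,-0.5]]'
python3 -c "
from h import *
s=get_state();print(s['torque'],s['joint_positions'])"
```

```text
time: 22.25
position: [0.6138, 0.0889, 0.1021]
tool_rot: [1.938, 2.472, 0.005]
ft_force: [-1.2, 6.2, -9.4]
grip_width: 0.133
[ 1.41987621  0.36061874 -0.00427814] [ 0.24174762  0.38900633 -0.5278863   1.6595525   0.21002219  1.14699118
 -0.09889591]
```

```bash
python3 -m jog '[[0,0,0.15,-0.08],[0,0,0.3,-0.16],[0,0,0.45,-0.24],[0,0,0.6,-0.32],[0,0,0.75,-0.4],[0,0,0.9,-0.5],[0,0,0.9,-0.5],[0,0,0.9,-0.5]]'
python3 -c "
from h import *
s=get_state();print(s['torque'],s['joint_positions'])"
```

```text
time: 23.25
position: [0.6145, 0.089, 0.1033]
tool_rot: [2.489, 1.915, 0.007]
ft_force: [0.3, 5.3, -10.2]
grip_width: 0.134
[ 1.36515682  0.00973624 -0.01477012] [ 0.17753283  0.37426246 -0.44635917  1.66048205  0.17359654  1.14172113
 -0.57257626]
```

```bash
python3 -m jog '[[0,0,0,-0.05],[0,0,0,-0.1],[0,0,0,-0.15],[0,0,0,-0.2],[0,0,0,-0.25],[0,0,0,-0.25],[0,0,0,-0.25],[0,0,0,-0.25]]'
python3 -c "
from h import *
s=get_state();print(s['torque'],s['joint_positions'][6])"
```

```text
time: 24.25
position: [0.6149, 0.0888, 0.1036]
tool_rot: [2.708, 1.59, 0.008]
ft_force: [-0.3, 6.1, -9.8]
grip_width: 0.136
[ 1.38673275 -0.06148225  0.04471985] -0.8103283698711105
```

```bash
python3 -m jog '[[0,0,0,-0.03],[0,0,0,-0.06],[0,0,0,-0.09],[0,0,0,-0.12],[0,0,0,-0.12],[0,0,0,-0.12],[0,0,0,-0.12],[0,0,0,-0.12]]'
python3 -c "
from h import *
s=get_state();print(s['torque'],s['joint_positions'][6])"
```

```text
time: 25.25
position: [0.615, 0.0887, 0.1036]
tool_rot: [2.799, 1.425, 0.009]
ft_force: [1.3, 4.5, -8.8]
grip_width: 0.136
[ 1.3257876  -0.13506579  0.04575932] -0.9245134966404764
```

```bash
python3 -m jog '[[0,0,0,-0.03],[0,0,0,-0.06],[0,0,0,-0.09],[0,0,0,-0.12],[0,0,0,-0.12],[0,0,0,-0.12],[0,0,0,-0.12],[0,0,0,-0.12]]'
python3 -c "
from h import *
s=get_state();print(s['torque'],s['joint_positions'][6])"
```

```text
time: 26.25
position: [0.6152, 0.0885, 0.1036]
tool_rot: [2.879, 1.254, 0.009]
ft_force: [0.8, 5.1, -9.1]
grip_width: 0.134
[ 1.34014823 -0.2776894   0.02795749] -1.0389678462737897
```

```bash
python3 -m jog '[[0,0,0,-0.03],[0,0,0,-0.06],[0,0,0,-0.09],[0,0,0,-0.12],[0,0,0,-0.12],[0,0,0,-0.12],[0,0,0,-0.12],[0,0,0,-0.12]]'
python3 -c "
from h import *
s=get_state();print(s['torque'],s['joint_positions'][6])"
```

```text
time: 27.25
position: [0.6158, 0.0876, 0.1036]
tool_rot: [2.949, 1.078, 0.01]
ft_force: [3.4, 4.4, -8.3]
grip_width: 0.139
[ 1.22532784 -0.65815033  0.20433117] -1.1532098195935514
```

Torque jumped to 0.2 N·m after a total turn of about 3.28 rad, so this should be the stop. I'll nudge to confirm, ease down, then open and rise.

```bash
python3 -m jog '[[0,0,0,-0.03],[0,0,0,-0.06],[0,0,0,-0.06],[0,0,0,-0.06],[0,0,-0.2,-0.06],[0,0,-0.4,-0.06],[0,0,-0.4,-0.06],[0,0,-0.4,-0.06]]'
python3 -c "
from h import *
s=get_state();print(s['torque'],s['joint_positions'][6])"
```

```text
time: 28.25
position: [0.6162, 0.0869, 0.1036]
tool_rot: [2.979, 0.989, 0.011]
ft_force: [4.6, 3.4, -7.3]
grip_width: 0.135
[ 0.99702141 -0.82921926  0.3022014 ] -1.2103642544162174
```

```bash
python3 -m jog '[[0,0,0,0.03],[0,0,0,0.03],[0,0,0,0.03],[0,0,0,0.03],[0,0,0,0.03],[0,0,0,0.03],[0,0,0,0.03],[0,0,0,0.03]]' 0.2
python3 -m jog '[[0,0,20,0],[0,0,50,0],[0,0,80,0],[0,0,110,0],[0,0,140,0],[0,0,150,0],[0,0,150,0],[0,0,150,0]]' 0.2
python3 - <<'E'
from h import *
d=cam("wrist"); save(d,"pics/w3.png"); s=get_state(); print(s["position"],s["tool_rot"])
d=cam("scene"); i=cv2.cvtColor(np.asarray(d["image"]),cv2.COLOR_RGB2BGR); a=cv2.imread("pics/scene0.png")
c=[cv2.resize(x[190:265,305:405],None,fx=4,fy=4,interpolation=cv2.INTER_CUBIC) for x in(a,i)]
w=cv2.resize(cv2.imread("pics/w3.png"),(400,250)); cv2.imwrite("pics/c3.png",np.vstack([np.hstack(c),np.hstack([w,w*0])]))
E
```

```text
time: 29.25
position: [0.6127, 0.0873, 0.1014]
tool_rot: [2.966, 1.034, -0.0]
ft_force: [-0.4, 0.2, -0.8]
grip_width: 0.599
time: 30.25
position: [0.6121, 0.0871, 0.2501]
tool_rot: [-2.966, -1.034, 0.003]
ft_force: [0.3, -0.4, 0.3]
grip_width: 0.6
[0.61200454 0.08703165 0.24991345] [-2.96609878 -1.03396943  0.00405997]
```

View pics/c3.png

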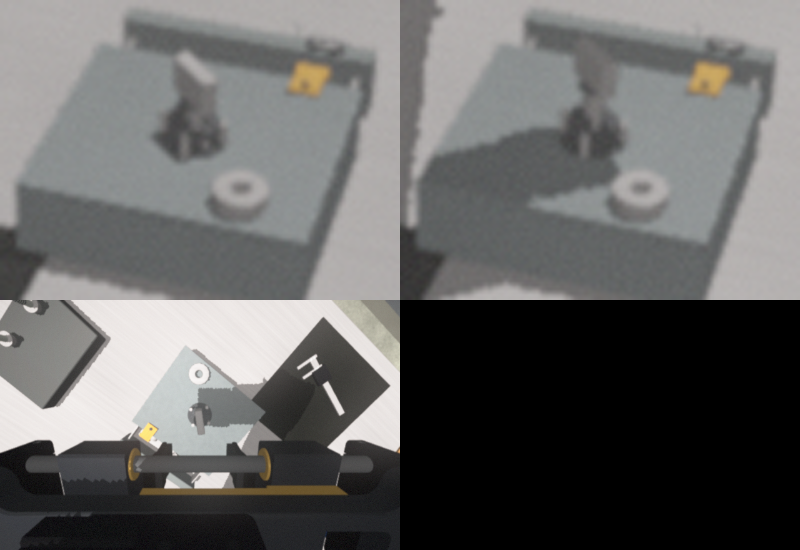

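Left panel is before, right is after: the bar now stands higher, with a free neck visible under it at crop (595,98). The drawer is still open, and the ring gauge is unmoved. Next I retreat to x≈0.43, turn the jaws along y, shut them and descend in front of the drawer.

```bash
python3 -m jog '[[-25,0,0,-0.15],[-60,0,0,-0.3],[-100,0,0,-0.45],[-140,0,0,-0.6],[-170,0,0,-0.67],[-182,0,0,-0.67],[-182,0,0,-0.67],[-182,0,0,-0.67]]' -1 30
python3 -m jog '[[0,0,-40,0],[0,0,-85,0],[0,0,-130,0],[0,0,-170,0],[0,0,-200,0],[0,0,-214,0],[0,0,-216,0],[0,0,-216,0]]'
python3 - <<'E'
from h import *
s=get_state(); print(s["joint_positions"],s["ft_force"])
d=cam("top");d=np.asarray(d["image"]);i=cv2.cvtColor(d,cv2.COLOR_RGB2BGR)[140:270,220:350]; cv2.imwrite("pics/c4.png",cv2.resize(i,None,fx=4.5,fy=4.5,interpolation=cv2.INTER_CUBIC))
E
```

```text
time: 31.35
position: [0.4316, 0.0871, 0.2513]
tool_rot: [-3.141, -0.002, -0.0]
ft_force: [-0.3, 0.2, 0.6]
grip_width: 0.006
time: 32.35
position: [0.4318, 0.0874, 0.0363]
tool_rot: [-3.141, -0.001, -0.002]
ft_force: [1.3, -0.1, 0.5]
grip_width: 0.005
[ 0.0886461   0.08207423 -0.35788403  2.1438769   0.03623536  0.91959638
 -1.86007675] [ 1.3447976  -0.14661666  0.52945842]
```

View pics/c4.png

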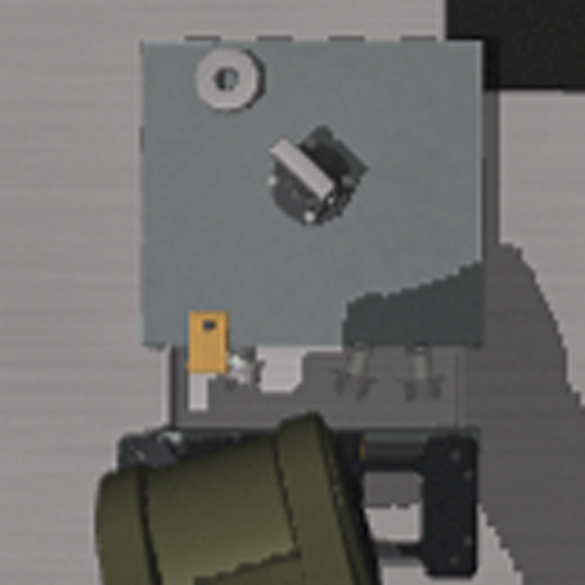

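The top view shows the gripper in front of the drawer, the bar turned about half a turn and the bystanders unmoved. Now push.

```bash
python3 -m jog '[[5,0,0,0],[10,0,0,0],[15,0,0,0],[20,0,0,0],[25,0,0,0],[30,0,0,0],[33,0,0,0],[33,0,0,0]]'
python3 -m jog '[[3,0,0,0],[6,0,0,0],[9,0,0,0],[12,0,0,0],[15,0,0,0],[18,0,0,0],[20,0,0,0],[20,0,0,0]]'
```

```text
time: 33.4
position: [0.4643, 0.0872, 0.0355]
tool_rot: [3.142, 0.001, 0.001]
ft_force: [0.1, 0.7, 0.9]
grip_width: 0.007
time: 34.4
position: [0.4802, 0.0872, 0.035]
tool_rot: [3.14, 0.002, -0.013]
ft_force: [-10.6, -0.6, 8.2]
grip_width: 0.008
```

Resistance of 10 N came early, with an upward component. Look before pushing harder.

Run:
```python
from h import *
s=get_state(); print(s["ft_force"],s["torque"],s["position"])
g=lambda n:cv2.cvtColor(np.asarray(cam(n)["image"]),cv2.COLOR_RGB2BGR)
sc=g("scene")[150:270,290:440]; w=g("wrist"); t=g("top")[140:270,220:350]
r=lambda x:cv2.resize(x,(400,300),interpolation=cv2.INTER_CUBIC)
cv2.imwrite("pics/c5.png",np.vstack([np.hstack([r(sc),r(t)]),np.hstack([r(w),r(w)*0])]))
```

```text
[-10.55485956  -0.58967163   8.17688605] [ 0.06633366  2.34233085 -0.00348993] [0.48015059 0.08724702 0.03495784]
```

View pics/c5.png

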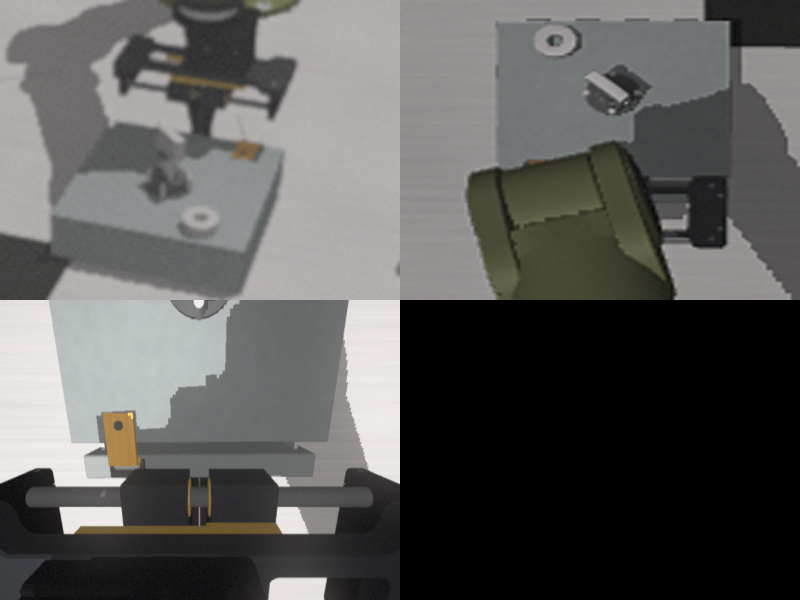

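The drawer has slid to within about 10 mm of home, under the front of the brass catch, and the screw is still up. The resistance is the latch, so I keep pushing.

```bash
python3 -m jog '[[1,0,0,0],[2,0,0,0],[3,0,0,0],[4,0,0,0],[5,0,0,0],[6,0,0,0],[6,0,0,0],[6,0,0,0]]'
```

```text
time: 35.55
position: [0.49, 0.0871, 0.0356]
tool_rot: [3.141, 0.001, 0.001]
ft_force: [-2.1, 0.3, -0.6]
grip_width: 0.003
```

```bash
python3 -m jog '[[1,0,0,0],[2,0,0,0],[3,0,0,0],[4,0,0,0],[4,0,0,0],[4,0,0,0],[4,0,0,0],[4,0,0,0]]'
```

```text
time: 36.55
position: [0.4901, 0.0872, 0.0351]
tool_rot: [3.14, 0.002, -0.012]
ft_force: [-11.6, -1.5, 7.9]
grip_width: 0.007
```

It snapped through, then hit a hard stop (no movement on a further 4 mm of command). One firmer push to be sure, then back off.

```bash
python3 -m jog '[[1,0,0,0],[2,0,0,0],[3,0,0,0],[4,0,0,0],[4,0,0,0],[4,0,0,0],[4,0,0,0],[4,0,0,0]]'
python3 -m jog '[[-10,0,0,0],[-30,0,0,0],[-45,0,10,0],[-55,0,50,0],[-55,0,100,0],[-55,0,150,0],[-55,0,200,0],[-55,0,215,0]]'
python3 -m jog '[[0,-60,0,0],[0,-120,0,0],[10,-180,0,0],[30,-240,0,0],[30,-250,0,0],[30,-250,0,0],[30,-250,0,0],[30,-250,0,0]]'
python3 - <<'E'
from h import *
s=get_state(); print(s["ft_force"],s["position"])
g=lambda n:cv2.cvtColor(np.asarray(cam(n)["image"]),cv2.COLOR_RGB2BGR)
sc=g("scene"); t=g("top"); z=lambda x,w,h:cv2.resize(x,(w,h),interpolation=cv2.INTER_CUBIC)
cv2.imwrite("pics/c6.png",np.vstack([np.hstack([z(sc[180:270,300:420],400,300),z(t[140:260,220:380],400,300)]),z(t[130:280,100:500],800,300)]))
E
```

```text
time: 37.55
position: [0.4901, 0.0872, 0.0346]
tool_rot: [3.139, 0.003, -0.025]
ft_force: [-21.3, -1.5, 17.3]
grip_width: 0.009
time: 38.55
position: [0.4454, 0.0877, 0.2546]
tool_rot: [-3.141, -0.001, -0.014]
ft_force: [0.0, 0.3, -0.2]
grip_width: 0.003
time: 39.55
position: [0.4729, -0.1611, 0.2506]
tool_rot: [3.142, 0.006, 0.001]
ft_force: [-0.4, 0.2, 0.4]
grip_width: 0.004
[-0.42380579  0.17813144  0.38824368] [ 0.47291212 -0.16111642  0.25061368]
```

View pics/c6.png

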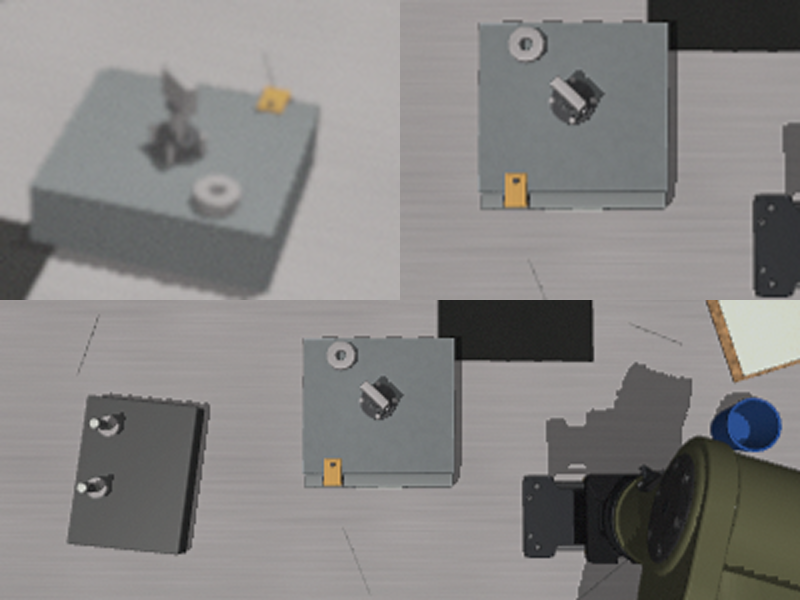

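The drawer front sits flush against the cabinet under the catch. The screw is raised with its neck visible at (180,120) in the top-left panel, and the gauge, bolts and cup are in place. The arm is clear, so I'm handing in.

```bash
python3 -c "
from bench import *
print(close_job())"
```

```text
the job is handed in; nothing more can be done
None
```

I raised the screw so it stays up by itself, pushed the drawer home until it latched, and handed the job in after about 40 s of robot time. No verdict was reported.

- **Finding the thread:** I gripped the thumb bar and turned clockwise under about 5 N above the spring's pull. The extra load vanished after about 1.0–1.2 rad. The highest upward pull during the search was about 12.5 N in all, so I estimate the collar lifted about 0.7 mm.
- **Raising the screw:** I lifted it through the notch to about 11 mm and drove it clockwise to the stop. The stop showed as torque rising to 0.3 N·m after about 3.3 rad in all. I then let go and moved 150 mm away, and the bar stayed up with the drawer still open.
- **Closing the drawer:** I pushed until the latch snapped through. At the hard stop, about 21 N moved it no further.

The last pictures show the drawer front flush under the catch, the screw still raised, and the ring gauge, bolts and cup where they were. The arm was clear of everything, with less than 0.6 N measured at the wrist.

**Not fully confirmed:**
- **Screw lift:** I estimated the final lift (about 13 mm) from gripper height, and checked it only by eye after release.
- **Side load:** I saw about 5 N sideways while turning, because the grip was slightly off the screw's axis.
- **Upward force:** The drawer push also put up to 17 N upward on the tool. I did not find the cause.

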